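# Fetch the lost collar from between the instruments

### The arm

A 6-joint arm with a two-finger parallel gripper is mounted at the origin on the work surface. World frame = base frame: x ahead of the robot, y to its left, z up, the work surface at z = 0. Lengths are in m, angles in rad, forces in N, time in s.
With the tool pointing down it reaches from about 0.275 to 1 m from the base axis. Payload 8.4 kg.
Tool frame: the origin (TCP) lies at the centre of the arm's flange, where the gripper is bolted on; the fingertips stand 173 mm ahead of it and the grasp point (between the pads) lies 155 mm ahead of it; z points along the fingers, y is the line along which they close (so a half turn about z gives the same grasp; the last joint's range is limited). The gripper opens to 85 mm and grips with 20 to 120 N. Pads are 22 mm wide; open, the fingers measure 114 mm over their backs; the gripper's body (76 mm by 85 mm) begins 54 mm behind the grasp point. The pads swing forward as they close: fully open they stand 13 mm farther back than shut.
Start: joints at [1.331, 0.353, 1.633, -0, 1.155, -0.002], TCP at [0.147, 0.607, 0.405] pointing down, gripper open.
Joint ranges: [-2.63, 2.63], [-0.92, 2.1], [0.06, 2.66], [-1.3, 4.44], [0, 2.69], [-3.02, 3.02]. Speed limits (rad/s): [2.22, 2.22, 2.79, 3.14, 3.14, 3.14].

### API

Orientations are given as a rotation vector (axis times angle).
In Python, from cell import manip, fingers, eyes, order, status gives the robot as it stands. Calls block until the motion is done:
- manip.reach(position, orientation): joint-space move of the TCP to a pose.
- manip.line_to(position, orientation=None, vel=0.15): straight line of the TCP; orientation=None keeps the orientation; vel is the mean speed in m/s.
- manip.move_joints(angles): joint-space move.
- fingers.set_gripper(opening, effort=None): finger opening in m; effort is the grip in N (None keeps the last); returns when the fingers have stopped.
- manip.dwell(seconds).
- manip.inverse_kinematics(position, orientation): joint angles nearest the present ones, or None.
- eyes.read_camera(name): name is "scene" or "top" or "wrist"; returns the picture (420x560x3 uint8, blue, green, red); there is no depth.
- eyes.calibration(name): a dict with "intrinsics" (3x3 intrinsics, pixels), "eye" and "rotation" of the camera in the world. Camera axes: x right, y down, z forward; pixel columns grow to the right and rows downward; lengths in m; the calibration is good to about 2 mm. The wrist camera is an equidistant fisheye: a pixel r from the principal point sees the ray r / f radians off the axis. A picture is of the moment at which its call begins: read the wrist's pose just before it. calibration takes no time and is no camera call; for the wrist camera it gives the pose at the moment of the call.
A pose or a line that the arm cannot do raises manip.Unreachable and nothing moves.
- order.hand_in(): hands the job in; it is judged then, once.
Readings, each from a call of its own:
- status.read_clock(): time.
- status.read_qpos(): joint angles.
- status.read_qd(): joint speeds.
- status.read_tau(): joint torques, N m.
- status.read_ee_pos(): TCP position.
- status.read_eef_rot(): TCP orientation.
- status.read_force(): force on the tool from outside, world axes, zero at the start.
- status.read_moment(): the same for the moment, N m.
- status.read_finger_gap(): finger opening in m.
- status.read_gripper_force(): force on a finger pad.
Only numpy, scipy, OpenCV 4.12 (cv2) and the standard library are available. Lean on these libraries where they do the work, as an engineer would, in place of code of your own. Each camera call takes 0.05 s, during which the arm holds its last target. There are 200 camera calls.

### The job

A steel collar has ended up in the narrow gap between the two bench instruments, too deep for the gripper. Draw it forward with the drag hook, not with the fingers, until it is out on the open bench in front of the instruments, and lay the hook down flat on the bench. Then pick up the collar and lay it flat on the floor of the tray compartment where its twin is, leaving the twin and the hexagonal bar in their compartments and the white bottle where it stands.

Things in the scene. Friction and masses are not known exactly. Their poses are not given: they have to be found in the camera images.
- instruments: Fixed unit of two grey box-shaped bench instruments side by side, 125 mm high, 210 mm deep, 130 (left) and 115 mm wide, with a straight gap 50 mm wide between them, open in front and above; a bar 12 mm high crosses the gap 205 mm in. Front knobs stand out 8 mm. Origin: on the bench, mid gap, at the front faces. x points into the gap, away from the robot, y left, z up.
- collar_mid (a point): Centre (half-way up) of the collar to fetch: a plain steel ring 32 mm across, bore 16 mm, 16 mm high, about 75 g, lying flat (its axis, z, upright) on the bench in the gap, 60 to 85 mm behind the front faces, up to 7 mm off the gap's middle line.
- hook_grip (a point): Drag hook, loose, on the left, 160 g: black flat-sided handle 100 mm long, 22 wide, 34 high, standing on the bench, then a 6 mm steel rod (axis 26 mm above the underside) to a steel foot. Point: on the handle's middle line, 17 mm above its underside, 5 mm ahead of the handle's middle; balances about 25 mm ahead of it. x points along the rod to the foot, z up.
- hook_foot (a point): Middle of the hook's foot, 190 mm ahead of hook_grip along x, 14.5 mm above the hook's underside: upright steel plate 3 mm thick, 29 high, reaching down to the level of the handle's underside, bent to a shallow cup open toward the handle (wings swept 11 mm back, 34 mm wide in all). The rod passes over a lying collar. A collar drawn by it has its centre about 18 mm to the handle side.
- tray: Fixed white tray on the right, 120 mm (x) by 210 mm (y), walls 4 mm thick, rims 20 mm above the bench, floor 4 mm thick; a wall along x at y = 0 makes two compartments, each about 112 mm (x) by 99 mm (y), centred at y = +53 and -53 mm. Origin: centre of its underside; x points away from the robot, y left, z up.
- twin_mid (a point): Centre (half-way up) of the twin collar, the same as the one to fetch, lying flat in the far (+x) half of one of the two tray compartments; which one changes.
- hexbar_mid (a point): Centre (half-way up) of an upright hexagonal steel bar, 24 mm across its corners and 28 mm high, in the far half of the other compartment.
- cleaner: Bystander: white bottle 56 mm across, 140 mm high, at the far right. Origin: centre of its underside.
Mind the look-alikes: they are no part of the job. Of the things that look like the part that bears hook_grip, the larger one is meant.

How it is judged:
On the way, in this order (a step that is already met when the one before it is completed fails the run):
1. the held hook bears on the collar while the collar is still in the gap (contact force between hook and collar above 0.03 N and contact force between the fingers and hook above 1 N and x of collar_mid in the frame of instruments above 0.01 m), for 0.05 s.
2. the collar's centre is at least 25 mm in front of the instruments' front faces, on the bench (x of collar_mid in the frame of instruments below -0.025 m and height (world z) of collar_mid below 0.02 m), for 0.1 s.
At the end, for the whole second after the job is handed in: The collar lies flat (within 0.2 rad) and still on the floor of the tray compartment that holds its twin; the twin lies there too and the hexagonal bar in the other compartment; the hook lies still and flat on the bench (grip and foot points under 27 mm above it) (((y of collar_mid in the frame of tray between 0.004 and 0.1 m and y of twin_mid in the frame of tray between 0.004 and 0.1 m and y of hexbar_mid in the frame of tray between -0.1 and -0.004 m) or (y of collar_mid in the frame of tray between -0.1 and -0.004 m and y of twin_mid in the frame of tray between -0.1 and -0.004 m and y of hexbar_mid in the frame of tray between 0.004 and 0.1 m)) and x of collar_mid in the frame of tray between -0.055 and 0.055 m and x of twin_mid in the frame of tray between -0.055 and 0.055 m and x of hexbar_mid in the frame of tray between -0.055 and 0.055 m and z of each of collar_mid, twin_mid in the frame of tray below 0.018 m and (angle between collar_mid's own z axis and vertical below 0.2 rad or angle between collar_mid's own z axis and vertical above 2.94 rad) and linear speed of each of collar, hook below 0.02 m/s and height (world z) of each of hook_grip, hook_foot below 0.027 m); the robot touches nothing.
It fails at once if the fingers touch the collar while it is not yet clear of the instruments' front faces (centre behind them) (contact force between the fingers and collar above 0.3 N and x of collar_mid in the frame of instruments between 0 and 0.25 m and height (world z) of collar_mid below 0.06 m).
It fails at once if the bottle is shifted by more than 30 mm (distance of cleaner from where it was at the start of the episode above 0.03 m).
It also fails if it takes over 66 s, if anything falls off the work surface, if the arm or the gripper's body presses on something with over 40 N, if the wrist force passes 120 N, or if a joint passes its speed limit or range.

## Working session

There is one attempt and no reset: what is moved stays moved. The work goes in short steps, each a Python script; the robot and the scene stay as the last script left them, time stands still between calls to the robot, and variables do not carry over. Pictures are saved under pics/ and viewed, at most 10 in all, crops included, and the job is handed in when it is done.

```bash
mkdir -p pics; ls; python3 - <<'E'
from cell import manip, fingers, eyes, order, status
import cv2
for n in ("scene","top"):
    cv2.imwrite(f"pics/{n}0.png",cv2.resize(eyes.read_camera(n),(800,600),interpolation=cv2.INTER_CUBIC)); c=eyes.calibration(n); print(n,c)
print(status.read_eef_rot(),status.read_clock())
E
```

```text
pics
scene {'intrinsics': array([[532.04638939,   0.        , 285.89093428],
       [  0.        , 532.04638939, 211.78168048],
       [  0.        ,   0.        ,   1.        ]]), 'eye': array([ 0.91629749, -0.65115359,  1.16759551]), 'rotation': array([-2.41730863, -0.73708193,  0.22242331])}
top {'intrinsics': array([[487.53093767,   0.        , 268.69374658],
       [  0.        , 487.53093767, 203.91452841],
       [  0.        ,   0.        ,   1.        ]]), 'eye': array([0.37245103, 0.04773443, 1.33262012]), 'rotation': array([-2.16233644,  2.17253155, -0.08690841])}
[-3.72591937e-01 -3.11930367e+00  1.89146807e-03] 0.1
```

View pics/top0.png

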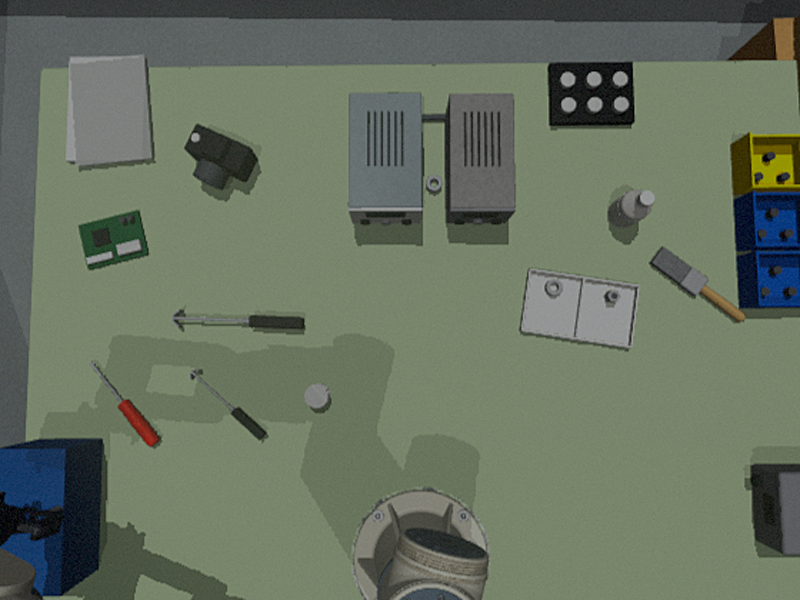

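View pics/scene0.png

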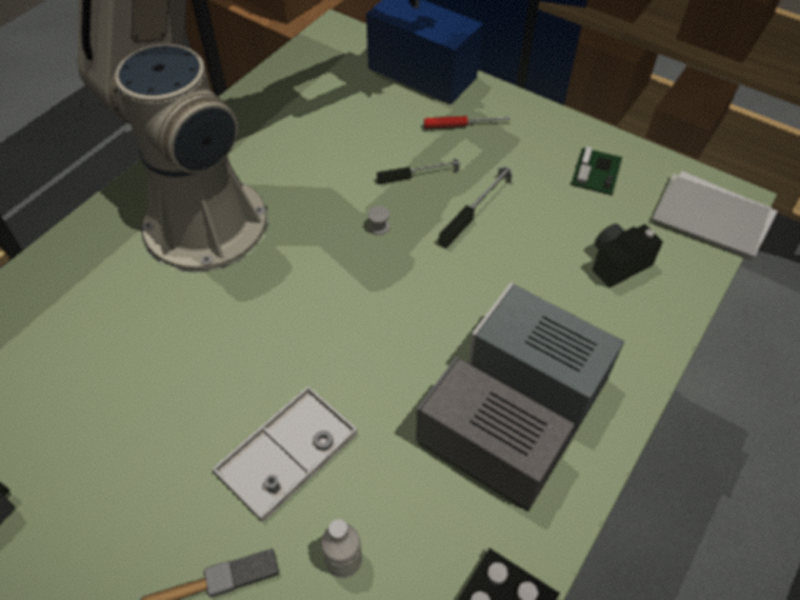

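The larger hook (handle at about (277,322), foot at (180,318)) and the smaller one (handle (248,422), foot (195,373)) look alike. The larger one fits. I also see the collar in the gap at (434,184), the twin in the left compartment at (553,288) and the hex bar in the right one at (612,296). I'll confirm in enlarged crops.

```bash
cat > h.py <<'E'
from cell import manip, fingers, eyes, order, status
import cv2, numpy as np
from scipy.spatial.transform import Rotation as R
def px2w(uv,z,cam="top"):
    "original-image pixel -> world point on plane z"
    c=eyes.calibration(cam); uv=np.atleast_2d(uv).astype(float)
    d=np.c_[uv,np.ones(len(uv))]@np.linalg.inv(c["intrinsics"]).T@R.from_rotvec(c["rotation"]).as_matrix().T
    e=c["eye"]; return e+d*((np.asarray(z)-e[2])/d[:,2])[:,None]
def down(a):
    "tool pointing down, closing line (y) at world yaw a+90deg, i.e. tool x along yaw a"
    x=np.array([np.cos(a),np.sin(a),0]); z=np.array([0,0,-1.]); return R.from_matrix(np.c_[x,np.cross(z,x),z]).as_rotvec()
E
python3 - <<'E'
from h import *
im=np.mean([eyes.read_camera("top") for _ in range(4)],0).astype(np.uint8)
def crop(n,u,v,w,h,s):
    c=cv2.resize(im[v:v+h,u:u+w],None,fx=s,fy=s,interpolation=cv2.INTER_CUBIC)
    c=cv2.convertScaleAbs(c,alpha=1.5)
    for i in range(0,w,10): cv2.line(c,(i*s,0),(i*s,6 if i%50 else 14),(0,0,255),1)
    cv2.imwrite(n,c)
crop("pics/hooks.png",115,205,110,110,5)
crop("pics/inst.png",235,60,125,105,6)
crop("pics/tray.png",360,180,95,70,7)
np.save("top.npy",im)
E
```

```text
(no output)
```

View pics/hooks.png

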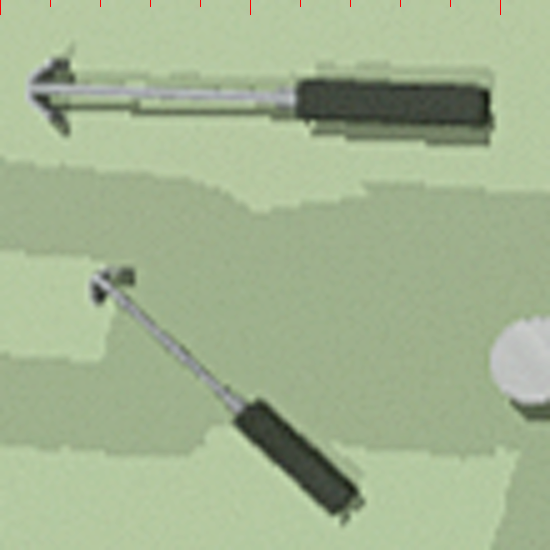

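View pics/inst.png

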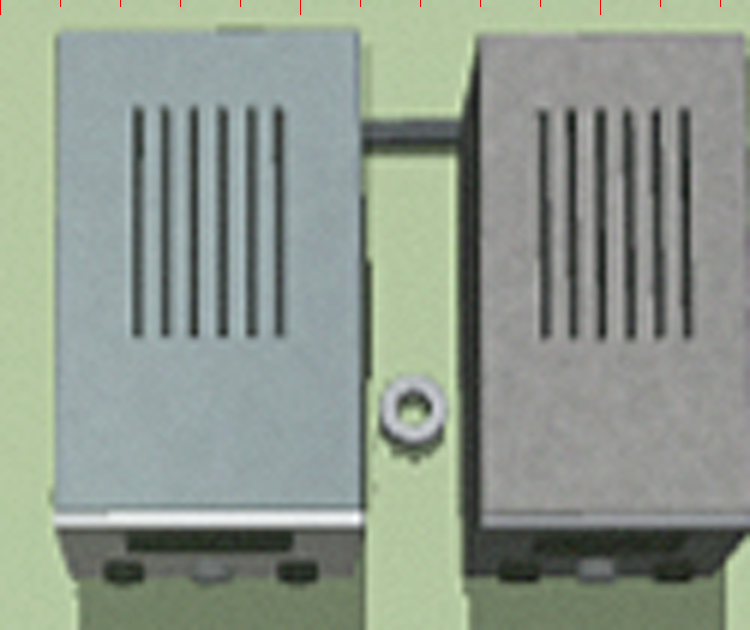

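View pics/tray.png

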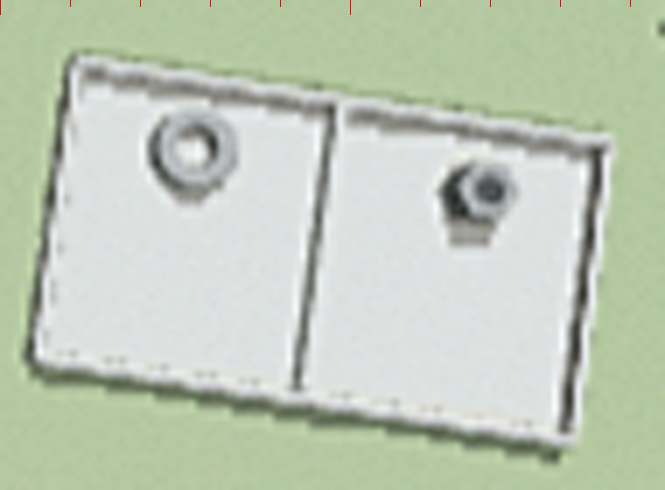

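The crops show two hooks. The larger has its handle from (297,99) to (490,106) and its foot at (32,90). The smaller is at (240,405) to (350,505). The larger is the one meant. In the instrument crop the collar's top ring is at (413,409). The twin is in the left tray compartment at (193,152), with the hex bar in the right one.

```bash
python3 - <<'E'
from h import *
np.set_printoptions(precision=4,suppress=True)
h=lambda p:(np.array(p)-.0)/5+[115-.4,205-.4]
i=lambda p:np.array(p)/6+[235-.42,60-.42]
t=lambda p:np.array(p)/7+[360-.43,180-.43]
P=lambda n,p,z:print(n,px2w(p,z)[:,:2].tolist())
a=px2w(h([[297,99.5],[490,106.5]]),.034);b=px2w(h([[32,90]]),.028)
print("handle",a,"foot",b, "len",np.linalg.norm(a[0]-a[1]))
print("yaw",np.arctan2(*(a[0]-a[1])[1::-1]),np.arctan2(*(b[0]-a[1])[1::-1]))
print("top corners LFl LFr LBl LBr RFl RBl",px2w(i([[55,512],[363,512],[55,31],[358,31],[482,516],[476,36]]),.125)[:,:2])
print("bench RFl, LFl",px2w(i([[466,578],[78,580]]),0)[:,:2])
print("white bottom",px2w(i([[363,526],[482,527]]),.125)[:,:2])
print("collar",px2w(i([[413,409]]),.016))
print("tray corners",px2w(t([[73,58],[608,140],[572,442],[32,366]]),.02)[:,:2])
print("twin,hex",px2w(t([[193,152]]),.02),px2w(t([[488,190]]),.032))
E
```

```text
handle [[0.44   0.3177 0.034 ]
 [0.4358 0.2144 0.034 ]] foot [[0.4461 0.4619 0.028 ]] len 0.10341171456670034
yaw 1.529887022178291 1.5290760356077853
top corners LFl LFr LBl LBr RFl RBl [[ 0.6349  0.1255]
 [ 0.634  -0.0037]
 [ 0.8433  0.1257]
 [ 0.8421 -0.0034]
 [ 0.632  -0.0535]
 [ 0.8394 -0.0536]]
bench RFl, LFl [[ 0.6299 -0.0562]
 [ 0.6301  0.1229]]
white bottom [[ 0.6281 -0.0036]
 [ 0.6273 -0.0534]]
collar [[ 0.7054 -0.0316  0.016 ]]
tray corners [[ 0.5374 -0.2096]
 [ 0.5044 -0.4142]
 [ 0.3886 -0.3961]
 [ 0.4185 -0.1911]]
twin,hex [[ 0.5006 -0.2549  0.02  ]] [[ 0.4843 -0.3637  0.032 ]]
```

```bash
python3 - <<'E'
from h import *
g=np.array([.4381,.271]); o=down(1.529); o0=down(0.)
for p,oo in [((*g,.3),o),((*g,.18),o),((.38,-.031,.26),o0),((.555,-.031,.18),o0)]: print(manip.inverse_kinematics(p,oo))
fingers.set_gripper(.06)
manip.reach((*g,.26),o); manip.line_to((*g,.180),o)
fingers.set_gripper(0.0,80); print(status.read_finger_gap(),status.read_gripper_force(),status.read_ee_pos())
manip.line_to((*g,.28),o,vel=.15)
manip.reach((.37,-.031,.26),o0); 
print(status.read_clock(),status.read_finger_gap(),status.read_ee_pos())
im=eyes.read_camera("top"); c=im[130:330,200:360]
cv2.imwrite("pics/pre.png",cv2.convertScaleAbs(cv2.resize(c[:150],None,fx=4,fy=4,interpolation=cv2.INTER_CUBIC),alpha=1.5))
E
```

```text
[ 5.51057713e-01  3.15750060e-01  1.95956746e+00 -8.88178420e-16
  8.66275129e-01  5.92854040e-01]
[ 5.51057713e-01  5.15934445e-01  2.01645317e+00 -1.33226763e-15
  6.09205036e-01  5.92854040e-01]
[-8.53330026e-02  2.04888302e-01  2.25587148e+00 -4.44089210e-16
  6.80832872e-01  1.48546332e+00]
[-5.84963763e-02  5.56631974e-01  1.92760914e+00 -4.44089210e-16
  6.57351536e-01  1.51229995e+00]
0.02082920979909073 78.76916170120239 [0.43847854 0.27120517 0.18106544]
5.5 0.020475762004537486 [ 0.3705605  -0.03069297  0.25992731]
```

View pics/pre.png

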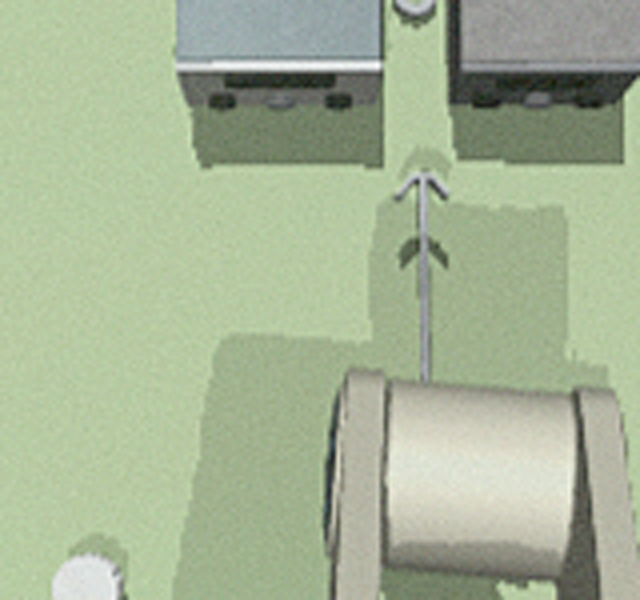

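The hook is held and points at the gap. The foot tip is at crop (423,174), the gap spans 383 to 449 and the collar is above at (414,3).

```bash
python3 - <<'E'
from h import *
print("foot",px2w([[423/4+200-.4,174/4+130-.4]],.107),"rodnear",px2w([[426/4+200-.4,375/4+130-.4]],.105))
s=eyes.read_camera("scene")
c=eyes.calibration("scene"); 
f=np.array([.5606,-.031,.09]); q=c["intrinsics"]@(R.from_rotvec(c["rotation"]).as_matrix().T@(f-c["eye"])); u,v=(q[:2]/q[2]).astype(int); print(u,v)
x0,y0=u-90,v-60
cv2.imwrite("pics/sc1.png",cv2.convertScaleAbs(cv2.resize(s[y0:y0+110,x0:x0+140],None,fx=5,fy=5,interpolation=cv2.INTER_CUBIC),alpha=1.5)); print(x0,y0)
for p in ([.56,-.031,.079],[.56,-.031,.108],[.42,-.031,.105]):
    q=c["intrinsics"]@(R.from_rotvec(c["rotation"]).as_matrix().T@(np.array(p)-c["eye"])); print(p,(q[:2]/q[2]-[x0,y0])*5)
E
```

```text
foot [[ 0.56509939 -0.02981383  0.107     ]] rodnear [[ 0.43760954 -0.03041128  0.105     ]]
299 235
209 175
[0.56, -0.031, 0.079] [452.58755132 313.52485178]
[0.56, -0.031, 0.108] [454.61760419 280.380504  ]
[0.42, -0.031, 0.105] [217.97857844 152.58913573]
```

View pics/sc1.png

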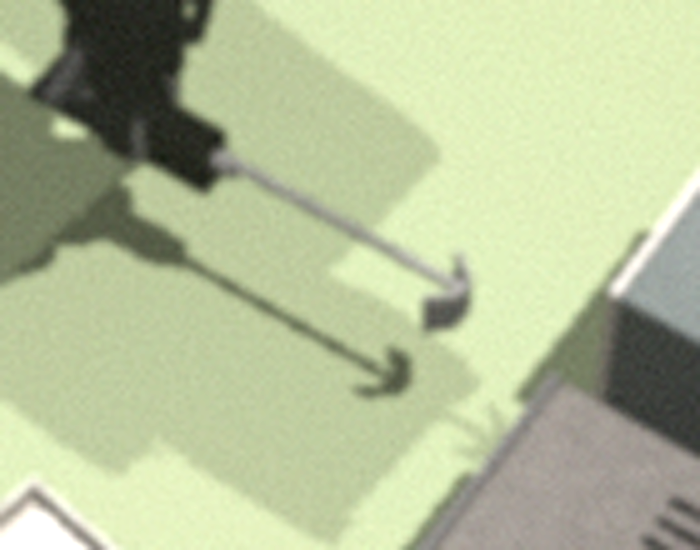

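```bash
python3 - <<'E'
from h import *
y=-.0315
manip.line_to((.40,y,.219),vel=.1)
manip.line_to((.556,y,.219),vel=.1)
print(status.read_force())
manip.line_to((.556,y,.183),vel=.05); print(status.read_force(),status.read_ee_pos())
im=eyes.read_camera("top"); 
manip.line_to((.53,y,.1825),vel=.03); print(status.read_force())
im2=eyes.read_camera("top")
manip.line_to((.35,y,.1825),vel=.06); print(status.read_force(),status.read_finger_gap(),status.read_clock())
im3=eyes.read_camera("top")
z=lambda a,v:cv2.resize(a[v:v+100,270:340],None,fx=3.7,fy=5,interpolation=cv2.INTER_CUBIC)
cv2.imwrite("pics/drag.png",cv2.convertScaleAbs(np.hstack([z(im,70),z(im2,70),z(im3,130)]),alpha=1.5))
E
```

```text
[ 0.2714887  -0.45808639  0.03891648]
[ 0.04610883  0.28744205 -1.0415046 ] [ 0.55614937 -0.03151598  0.18309105]
[ 0.25277021 -0.98036652 -1.69356514]
[ 0.58948518 -0.60313107 -2.32445092] 0.020511202988742518 13.1
```

View pics/drag.png

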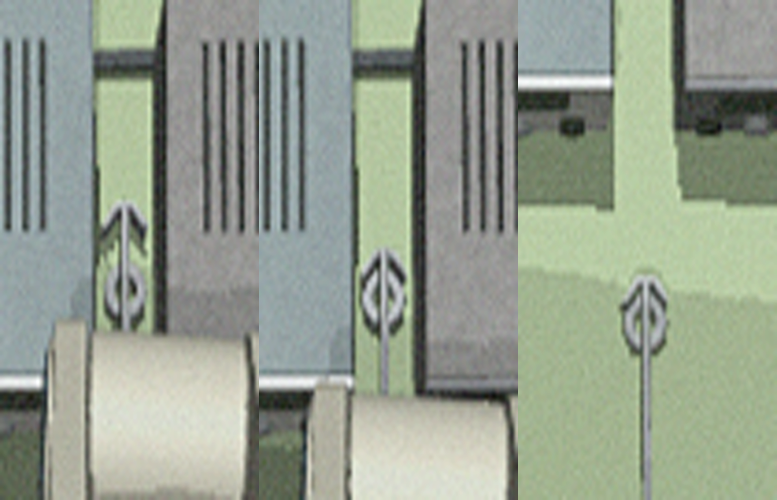

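The collar was drawn out cleanly and now sits in the cup at right-panel (645,323), in front of the instruments. Next I lay the hook down.

```bash
python3 - <<'E'
from h import *
g=(.43,.262); o=down(1.529)
manip.line_to((.356,-.0315,.183),vel=.05); manip.line_to((.356,-.0315,.26),vel=.15)
manip.reach((*g,.25),o); manip.line_to((*g,.1815),vel=.08); print(status.read_force())
fingers.set_gripper(.06); manip.line_to((*g,.27),vel=.15)
print(status.read_clock())
manip.reach((.42,.10,.33),down(0.))
im=np.mean([eyes.read_camera("top") for _ in range(3)],0).astype(np.uint8); np.save("t2.npy",im)
c=im[150:280,110:340]; cv2.imwrite("pics/laid.png",cv2.convertScaleAbs(cv2.resize(c,None,fx=3.4,fy=3.4,interpolation=cv2.INTER_CUBIC),alpha=1.5))
k=cv2.cvtColor(im,cv2.COLOR_BGR2HSV)[175:215,285:325]; m=(k[...,1]<45).astype(np.uint8)
n,l,s,ce=cv2.connectedComponentsWithStats(m)
for j in range(1,n):
    if s[j,4]>20: p=ce[j]+[285,175]; print(s[j],p,px2w([p],.016))
E
```

```text
[-0.21843903  0.53531621 -1.33165134]
17.45
[13 13 13 13 99] [303.93939394 193.82828283] [[ 0.52256667 -0.03111539  0.016     ]]
```

View pics/laid.png

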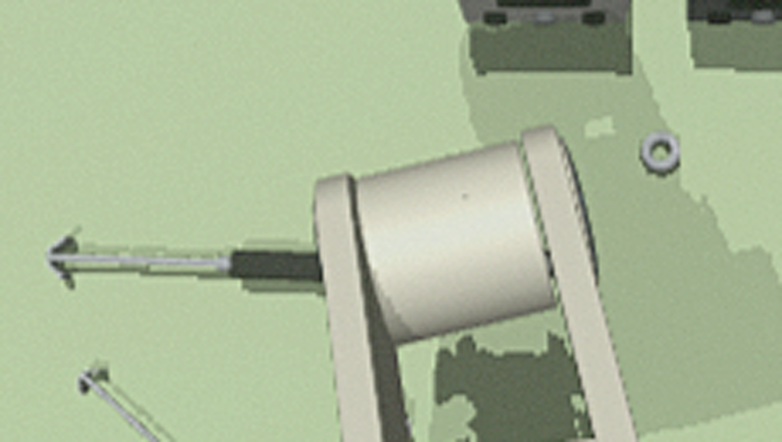

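The hook lies flat at left and the collar stands free at crop (660,153), which is about (0.523, -0.031). Now I pick and place it.

```bash
python3 - <<'E'
from h import *
o=down(0.); c=(.5226,-.0311); t=(.4459,-.2465); ot=down(-.16)
manip.reach((*c,.27),o); manip.line_to((*c,.174),vel=.08); print(status.read_force())
fingers.set_gripper(0.,40); print(status.read_finger_gap(),status.read_gripper_force())
manip.line_to((*c,.28),vel=.12); print(status.read_finger_gap())
manip.reach((*t,.26),ot); manip.line_to((*t,.1785),vel=.06); print(status.read_force(),status.read_finger_gap())
fingers.set_gripper(.05); manip.line_to((*t,.28),vel=.12)
manip.reach((.42,.05,.35),o); manip.dwell(.3)
print(status.read_clock())
im=np.mean([eyes.read_camera("top") for _ in range(3)],0).astype(np.uint8)
a=cv2.resize(im[180:250,360:455],(475,350),interpolation=cv2.INTER_CUBIC)
s=eyes.read_camera("scene"); b=cv2.resize(s[260:370,140:260],(320,293),interpolation=cv2.INTER_CUBIC)
w=np.zeros((350,795,3),np.uint8); w[:,:475]=a; w[:293,475:]=b
cv2.imwrite("pics/end.png",cv2.convertScaleAbs(w,alpha=1.4))
E
```

```text
[-0.00393676 -0.27937058  0.77985057]
0.03068853652059586 38.99207727983594
0.030718417936329664
[-0.70832503 -0.09542057  0.28622656] 0.030319449759252416
27.4417
```

View pics/end.png

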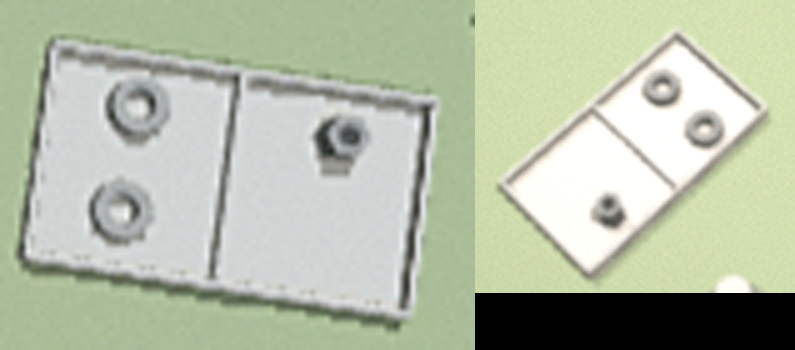

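Both collars lie flat in the left compartment, at crop (120,211) and (137,107). The hex bar is in the other compartment.

```bash
python3 -c "
from cell import order; print(order.hand_in())"
```

```text
the job is handed in; nothing more can be done
None
```

I drew the collar out with the hook, laid the hook flat on the bench, placed the collar flat beside its twin and handed the job in at about 27 s; the bottle and hex bar were not touched, and no verdict came back.

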